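# Turn over the two-bin rack: clear the empty bin, bring its full one forward

## Task

One of the three front bins in the two-bin rack has run empty. Take that empty bin out and set it down flat and upright in the grey empties tote without dropping it, then slide the full bin standing behind it forward along its lane, without lifting it, until it rests against the front stop. Leave the other bins, the loose sprockets and everything else on the bench where they are.

Things in the scene. Friction and masses are not known exactly. Their poses are not given: they have to be found in the camera images.
- rack: low grey steel two-bin rack, fixed; base plate 6 mm thick, three lanes along its x axis, 109 mm clear between dividers 4 mm thick with tops 36 mm above the bench. Front -x (to the robot's right), rear +x, open behind. Origin on the bench; plate from x = -150 to 140 mm. Lanes 1, 2, 3 at y = 113, 0, -113 mm. Two front corner tabs per lane (14 mm high, inner face x = -142) stop the bin; 69 mm open between them
- tote: grey shallow open tote for empty bins, fixed on the bench to the robot's right of the rack; bare at the start; outside 250 (x) x 180 (y) x 50 mm high, walls and floor 5 mm. Origin on the bench under its centre
- lane_1_front (a point): where a bin's centre is (half-way up, 44 mm above the bench) when it stands in the front place of lane 1, touching the stop tabs; axes as the rack's. Lane 1 is nearest the robot
- lane_2_front (a point): where a bin's centre is (half-way up, 44 mm above the bench) when it stands in the front place of lane 2, touching the stop tabs; axes as the rack's
- lane_3_front (a point): where a bin's centre is (half-way up, 44 mm above the bench) when it stands in the front place of lane 3, touching the stop tabs; axes as the rack's
- front_bin_1_mid (a point): centre, half-way up, of the loose blue hopper bin in the front place of lane 1, with one sprocket in it or none; 138 x 103 x 76 mm, walls and floor 4 mm, 0.18 kg; x axis front to back, as the rack's. Back face at x = 66 mm. Front wall: outer face x = -66, top 12 mm above the centre, with a 60 mm wide label holder on its upper 26 mm that makes it 10 mm thick (x = -72 to -62), to pinch from above
- front_bin_2_mid (a point): centre, half-way up, of the loose blue hopper bin in the front place of lane 2, with one sprocket in it or none; 138 x 103 x 76 mm, walls and floor 4 mm, 0.18 kg; x axis front to back, as the rack's. Back face at x = 66 mm. Front wall: outer face x = -66, top 12 mm above the centre, with a 60 mm wide label holder on its upper 26 mm that makes it 10 mm thick (x = -72 to -62), to pinch from above
- front_bin_3_mid (a point): centre, half-way up, of the loose blue hopper bin in the front place of lane 3, with one sprocket in it or none; 138 x 103 x 76 mm, walls and floor 4 mm, 0.18 kg; x axis front to back, as the rack's. Back face at x = 66 mm. Front wall: outer face x = -66, top 12 mm above the centre, with a 60 mm wide label holder on its upper 26 mm that makes it 10 mm thick (x = -72 to -62), to pinch from above
- rear_bin_1_mid (a point): centre, half-way up, of the loose blue bin in the rear place of lane 1, right behind the front bin: same bin, same direction, but full: five upright sprockets, fast in it, fill it and stand 9 mm above its rim; 0.5 to 0.8 kg. Its flat back wall (x = 66 mm, 76 mm high) can be pushed from behind; pushing it along takes under 10 N; 3 mm play each side
- rear_bin_2_mid (a point): centre, half-way up, of the loose blue bin in the rear place of lane 2, right behind the front bin: same bin, same direction, but full: five upright sprockets, fast in it, fill it and stand 9 mm above its rim; 0.5 to 0.8 kg. Its flat back wall (x = 66 mm, 76 mm high) can be pushed from behind; pushing it along takes under 10 N; 3 mm play each side
- rear_bin_3_mid (a point): centre, half-way up, of the loose blue bin in the rear place of lane 3, right behind the front bin: same bin, same direction, but full: five upright sprockets, fast in it, fill it and stand 9 mm above its rim; 0.5 to 0.8 kg. Its flat back wall (x = 66 mm, 76 mm high) can be pushed from behind; pushing it along takes under 10 N; 3 mm play each side
- sprocket_a_mid (a point): centre of a loose white moulded belt sprocket, 80 mm across, 22 mm thick, lying flat, z up. There are three alike: two lie in two of the front bins, the third in the low aluminium kitting tray (200 x 150 x 36 mm, fixed) at the robot's left, picked for an order
- sprocket_b_mid (a point): centre of a loose white moulded belt sprocket, 80 mm across, 22 mm thick, lying flat, z up. There are three alike: two lie in two of the front bins, the third in the low aluminium kitting tray (200 x 150 x 36 mm, fixed) at the robot's left, picked for an order
- sprocket_c_mid (a point): centre of a loose white moulded belt sprocket, 80 mm across, 22 mm thick, lying flat, z up. There are three alike: two lie in two of the front bins, the third in the low aluminium kitting tray (200 x 150 x 36 mm, fixed) at the robot's left, picked for an order
- elbow: brass pipe elbow, about 90 mm, 40 mm high, lying between the robot and the tote; origin on the bench near its bend; bystander
- scanner: hand-held code scanner, about 175 mm long, 46 mm high, lying at the left, near side; origin under its middle; bystander
Mind the look-alikes: they are no part of the job. Leave any green or red look-alike of the part that bears sprocket_a_mid alone.

How it is judged:
By the outcome, as a careful person would: the job done as asked, in the order asked, and still so for the second after the job is handed in, with the robot touching nothing.
It also fails if it takes over 61 s, if anything falls off the work surface, if the arm or the gripper's body presses on something with over 40 N, if the wrist force passes 120 N, or if a joint passes its speed limit or range.

## Robot

A 6-joint arm with a two-finger parallel gripper is mounted at the origin on the work surface. World frame = base frame: x ahead of the robot, y to its left, z up, the work surface at z = 0. Lengths are in mm, angles in degrees, forces in N, time in s.
With the tool pointing down it reaches from about 400 to 825 mm from the base axis. Payload 7 kg.
Tool frame: the origin (TCP) lies between the finger pads; the fingertips stand 14 mm ahead of it and the grasp point (between the pads) lies 5 mm behind it; y points along the fingers, z is the direction in which the jaws open and shut, and the axes are right-handed (so a half turn about y gives the same grasp; the last joint's range is limited). The gripper opens to 88 mm and grips with 3 to 60 N. Pads are 19 mm wide; open, the fingers measure 130 mm over their backs; the gripper's body (78 mm by 193 mm) begins 47 mm behind the grasp point.
Start: joints at [-50.3, 20.546, 0.682, 0, -70.136, -16.507], TCP at [265.811, -620.435, 240.561] pointing down, gripper open.
Joint ranges: [-176.03, 176.03], [-82.01, 121.73], [-58.28, 71.71], [-173.87, 95.51], [-174.79, -0.11], [-173.66, 173.66]. Speed limits (degrees/s): [136.94, 136.94, 172.46, 180, 180, 180].

## Interface

Orientations are given as [roll, pitch, yaw] about the fixed x, y, z axes, in that order (R = Rz(yaw) Ry(pitch) Rx(roll)).
In Python, from station import readout, snapshot, get_calibration, bot, masks_of gives the robot as it stands.
- The arm moves only by the shell command python3 -m pendant 'ROWS'. ROWS is JSON, a list of rows, each a list of 5 numbers: the shift along the tool's x, y, z in mm, then the turn about the tool's y in rad, then the opening in per cent of the stroke, from 0 (shut) to 100 (fully open). A call has 1 to 12 rows; each row shifts and turns the pose as measured when the row begins, along the tool's axes as they then stand; what a row does not reach is not made up. A row lasts 1/8 s, in which the tool goes at most 62.5 mm and 10.7 degrees, less where a joint would pass 70% of its speed; a pose out of reach is approached as far as the arm can. A call is refused whole if a number of a shift passes 62.5 or a number of a turn 0.188, either way. A call with a gripper value outside its range is refused whole. The fingers move at their own pace and stop on an object; the grip force is fixed at half the most. Time passes only in rows, so rows that do not move let the fingers close. It gives the time, the measured TCP pose, the force and the opening at its end, in the units of the state.
- readout.get_obs(): the state, without advancing time (a new reading comes with each control period).
- snapshot(name): name is "side" or "top" or "wrist"; returns the picture (400x640x3 uint8, blue, green, red); there is no depth.
- get_calibration(name): a dict with "mtx" (3x3 intrinsics, pixels), "k1" (the pictures are not rectified: a ray, as slopes to the right and down, at radius r is drawn at 1 + k1 r^2 times it, then the intrinsics apply), "eye" and "rotation" of the camera in the world; the wrist camera has in their place "T_tool_cam" (4x4, takes a point from camera to tool coordinates, whose origin is the TCP and whose axes are the tool frame's). Camera axes: x right, y down, z forward; pixel columns grow to the right and rows downward; lengths in mm; the calibration is good to about 2 mm. A picture is of the moment at which its call begins: read the wrist's pose just before it. get_calibration takes no time and is no camera call.
- bot.hand_in(): hands the job in, once; it reports no verdict.
Trained networks look in the newest picture that a camera, given by its name, has taken for a name from the list of things; names that differ only in an ending like _2 or _b are one class to them, and where a whole thing is asked for, a point or a joint stands for the part that bears it (a point fixed in the world has none). Each returns a list of dicts, best first, with "p" (0 to 1); they miss things now and then, are a little off and sometimes report something else, mostly with a low value. They report only what shows in the picture. A call takes as long as a camera call. They do not tell look-alikes from the thing itself.
- masks_of(camera, target): "region" (400x640 bool, what is visible of it) and "rect" ([left, top, right, bottom] in pixels, round what is visible of it).
The state is a dict: "time": time; "qpos": joint angles; "joint_velocities": joint speeds; "effort": joint torques, N m; "tcp_pos": TCP position; "tool_rot": TCP orientation; "ft_force": force on the tool from outside, world axes, zero at the start; "torque": the same for the moment, N m; "width": finger opening in mm.
Only numpy, scipy, OpenCV 4.12 (cv2) and the standard library are available. Lean on these libraries where they do the work, as an engineer would, in place of code of your own. Each camera call takes 0.05 s, during which the arm holds its last target.

## Working session

There is one attempt and no reset: what is moved stays moved. The work goes in short steps, Python scripts to look and compute and a shell command to move; the robot and the scene stay as the last step left them, time stands still between calls to the robot, and variables do not carry over. Pictures are saved under pics/ and viewed, and the job is handed in when it is done.

```bash
ls; mkdir -p pics
python3 - <<'E'
from station import readout, snapshot, get_calibration, bot, masks_of
import cv2
print(readout.get_obs())
for n in ("top","side","wrist"):
    cv2.imwrite(f"pics/{n}0.png",snapshot(n)); print(n,get_calibration(n))
E
```

```text
pics
{'time': 0.0, 'qpos': array([-5.02987989e+01,  2.05930013e+01,  6.31700997e-01, -1.91508291e-02,
       -7.01375500e+01, -1.65064178e+01]), 'joint_velocities': array([ 0.04706742, -0.05805913, -0.00611138, -0.03034412, -0.01703017,
        0.02065516]), 'effort': array([ 1.02642527e-03, -5.82721782e+01,  2.93051291e+01,  6.99727848e+00,
        6.74785028e-03, -1.34798138e-04]), 'tcp_pos': array([ 265.61989891, -620.00591388,  239.59231687]), 'tool_rot': array([-8.99001083e+01,  1.08274080e-02,  2.31882704e+01]), 'ft_force': array([-0.05706893,  0.15306474, -0.37141852]), 'torque': array([ 0.00168042,  0.00468793, -0.03355542]), 'width': 87.53316745603618}
top {'mtx': array([[379.38514116,   0.        , 320.30125686],
       [  0.        , 379.38514116, 199.97684505],
       [  0.        ,   0.        ,   1.        ]]), 'k1': -0.0737473060786105, 'eye': array([ 424.81397133,   21.50357161, 1004.23057265]), 'rotation': array([-177.79682529,    0.59247628,  -90.41220929])}
side {'mtx': array([[446.08650985,   0.        , 320.6322616 ],
       [  0.        , 446.08650985, 193.71875943],
       [  0.        ,   0.        ,   1.        ]]), 'k1': -0.08079076029982951, 'eye': array([-220.39784901, -732.43869369, 1116.10685564]), 'rotation': array([-135.0136932 ,   -0.38905156,  -41.86758778])}
wrist {'mtx': array([[303.32378885,   0.        , 318.25490968],
       [  0.        , 303.32378885, 204.97367573],
       [  0.        ,   0.        ,   1.        ]]), 'k1': -0.02127972493344549, 'T_tool_cam': array([[ 6.27170676e-04,  9.62339152e-01,  2.71850995e-01,
        -7.42614816e+01],
       [-4.15886480e-04, -2.71850774e-01,  9.62339329e-01,
        -1.44327109e+02],
       [ 9.99999717e-01, -7.16610161e-04,  2.29727009e-04,
         2.36791025e-01],
       [ 0.00000000e+00,  0.00000000e+00,  0.00000000e+00,
         1.00000000e+00]])}
```

View pics/top0.png

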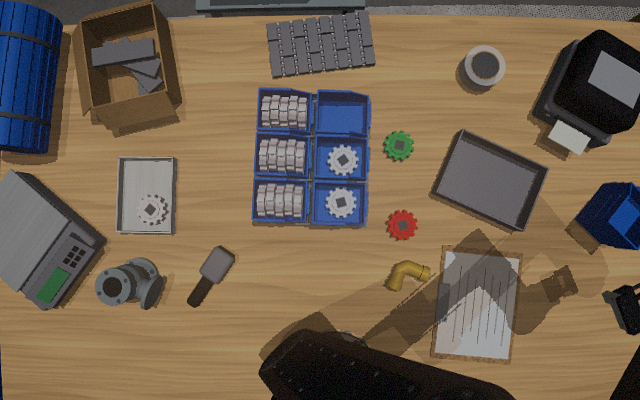

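View pics/side0.png

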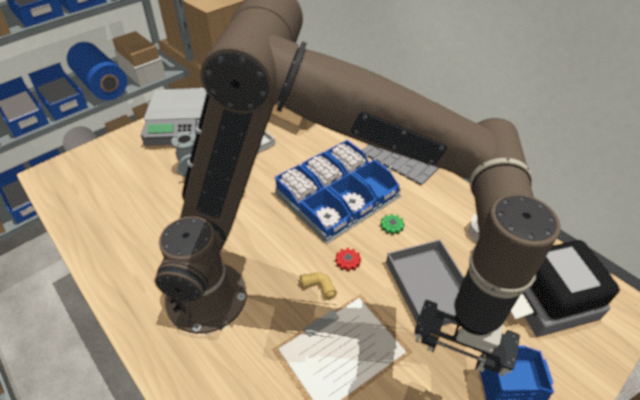

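View pics/wrist0.png

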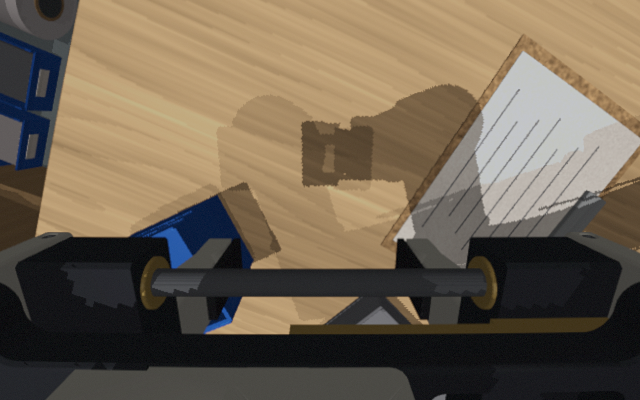

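The top view shows that the empty front bin is the farthest one, lane 3, at about (343,111). The front bins at (342,158) and (341,203) each hold a white sprocket. The tote is at about (490,180). I'll measure these positions next.

```bash
cat > h.py <<'E'
from station import readout, snapshot, get_calibration, bot, masks_of
import cv2, numpy as np
from scipy.spatial.transform import Rotation as R
def campose(n,obs=None):
    c=get_calibration(n)
    if n!="wrist":
        return c,R.from_euler('xyz',c['rotation'],degrees=True).as_matrix(),np.array(c['eye'])
    Rt=R.from_euler('xyz',obs['tool_rot'],degrees=True).as_matrix();T=c['T_tool_cam']
    return c,Rt@T[:3,:3],Rt@T[:3,3]+obs['tcp_pos']
def px2w(n,uv,z,obs=None):
    c,Rm,e=campose(n,obs);k=c['k1'];K=c['mtx']
    p=cv2.undistortPoints(np.array(uv,float).reshape(-1,1,2),K,np.array([k,0,0,0.]))[:,0]
    d=np.c_[p,np.ones(len(p))]@Rm.T
    return e+d*((z-e[2])/d[:,2])[:,None]
def w2px(n,P,obs=None):
    c,Rm,e=campose(n,obs)
    q=(np.atleast_2d(P)-e)@Rm
    return cv2.projectPoints(q,np.zeros(3),np.zeros(3),c['mtx'],np.array([c['k1'],0,0,0.]))[0][:,0]
E
python3 - <<'E'
from h import *
im=snapshot("top")
cv2.imwrite("pics/crop1.png",cv2.resize(im[75:240,235:400],None,fx=3.6,fy=3.6,interpolation=cv2.INTER_CUBIC))
cv2.imwrite("pics/crop2.png",cv2.resize(im[120:240,420:560],None,fx=4,fy=4,interpolation=cv2.INTER_CUBIC))
for t,z in (("rack",6),("tote",50),("front_bin_1_mid",82),("rear_bin_1_mid",82),("sprocket_a_mid",20)):
    for m in masks_of("top",t):
        r=m["region"].astype(np.uint8)
        cs=max(cv2.findContours(r,0,2)[0],key=cv2.contourArea)
        b=cv2.boxPoints(cv2.minAreaRect(cs)); w=px2w("top",b,z)
        print(t,round(m["p"],2),m["rect"],"ctr",w.mean(0).round(0)[:2],"sides",np.linalg.norm(w[1]-w[0]).round(),np.linalg.norm(w[2]-w[1]).round(),w[:,:2].round(0).tolist())
E
```

```text
rack 0.91 [264.8, 93.5, 370.7, 226.0] ctr [569.  57.] sides 189.0 21.0 [[474.0, 70.0], [664.0, 65.0], [663.0, 43.0], [474.0, 49.0]]
tote 0.9 [426.6, 130.4, 549.9, 230.7] ctr [ 510. -405.] sides 192.0 267.0 [[477.0, -243.0], [651.0, -325.0], [544.0, -569.0], [370.0, -483.0]]
front_bin_1_mid 0.65 [314.1, 179.9, 371.8, 225.2] ctr [455. -17.] sides 107.0 136.0 [[405.0, 52.0], [511.0, 48.0], [506.0, -87.0], [399.0, -83.0]]
rear_bin_1_mid 0.78 [250.5, 178.6, 308.6, 225.8] ctr [462. 128.] sides 140.0 105.0 [[515.0, 198.0], [514.0, 58.0], [409.0, 59.0], [410.0, 198.0]]
rear_bin_1_mid 0.68 [319.2, 88.6, 371.0, 137.4] ctr [675. -28.] sides 116.0 137.0 [[621.0, 43.0], [737.0, 37.0], [729.0, -100.0], [613.0, -92.0]]
sprocket_a_mid 0.91 [386.5, 208.0, 418.0, 240.3] ctr [ 396. -180.] sides 78.0 73.0 [[433.0, -141.0], [432.0, -220.0], [360.0, -219.0], [360.0, -141.0]]
sprocket_a_mid 0.75 [382.2, 130.2, 414.2, 157.2] ctr [ 604. -173.] sides 74.0 77.0 [[642.0, -137.0], [642.0, -211.0], [566.0, -209.0], [566.0, -136.0]]
sprocket_a_mid 0.73 [326.9, 184.0, 357.3, 214.8] ctr [458. -22.] sides 78.0 75.0 [[496.0, 16.0], [496.0, -62.0], [420.0, -61.0], [421.0, 17.0]]
```

View pics/crop1.png

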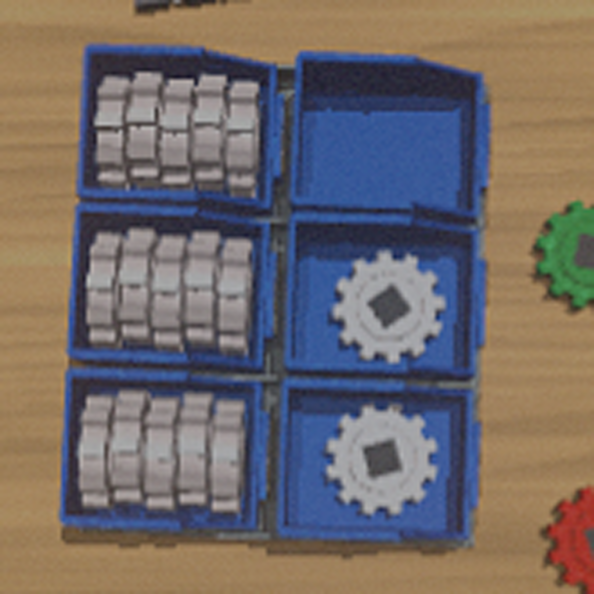

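View pics/crop2.png

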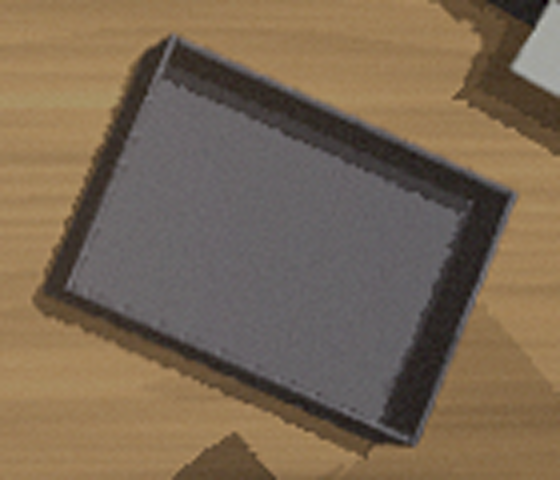

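Run:
```python
from h import *
from scipy.optimize import least_squares
s=np.array([3.6,3.6]);o=np.array([235,75])
def cv(p,s,o): return (np.array(p,float)+0.5)/s-0.5+o
rear={3:[(86,45),(80,196)],2:[(77,206),(70,357)],1:[(67,371),(61,525)]}
front={3:[(297,53),(293,209)],2:[(291,215),(287,370)],1:[(281,382),(277,537)]}
for nm,d in (("rear",rear),("front",front)):
    for l in (3,2,1):
        w=px2w("top",cv(d[l],3.6,o),82)[:,:2]
        v=w[0]-w[1]; print(nm,l,w.round(1).tolist(),"len",np.linalg.norm(v).round(1),"mid",w.mean(0).round(1), "dir",np.degrees(np.arctan2(v[1],v[0])).round(1))
w=px2w("top",cv([(175,36),(514,193),(412,445),(65,291)],4,(420,120)),50)[:,:2]
print("tote",w.round(1).tolist(),[np.linalg.norm(w[i]-w[(i+1)%4]).round(1) for i in range(4)],w.mean(0))
v=w[0]-w[1];print(np.degrees(np.arctan2(v[1],v[0])));v=w[3]-w[2];print(np.degrees(np.arctan2(v[1],v[0])))
```

```text
rear 3 [[742.3, 182.4], [636.5, 186.0]] len 105.9 mid [689.4 184.2] dir -1.9
rear 2 [[629.6, 188.0], [525.8, 192.6]] len 103.9 mid [577.7 190.3] dir -2.5
rear 1 [[516.2, 194.6], [411.6, 198.7]] len 104.7 mid [463.9 196.7] dir -2.3
front 3 [[734.6, 36.6], [625.8, 40.1]] len 108.8 mid [680.2  38.4] dir -1.8
front 2 [[621.6, 41.5], [515.5, 44.9]] len 106.2 mid [568.6  43.2] dir -1.8
front 1 [[507.4, 49.0], [402.6, 52.4]] len 104.9 mid [455.   50.7] dir -1.8
tote [[641.6, -336.5], [540.1, -558.2], [378.8, -484.8], [478.6, -261.3]] [np.float64(243.8), np.float64(177.3), np.float64(244.8), np.float64(179.5)] [ 509.78027792 -410.18428299]
65.39863086771632
65.92040301774963
```

```bash
cat > plan.py <<'E'
import sys,numpy as np
from h import *
# plan.py x y z psi nrows opening
x,y,z,psi=map(float,sys.argv[1:5]);n=int(sys.argv[5]);op=float(sys.argv[6])
o=readout.get_obs();Rt=R.from_euler('xyz',o['tool_rot'],degrees=True).as_matrix()
# target: y down, tool x at psi
Rg=R.from_euler('xyz',[-90,0,psi],degrees=True).as_matrix()
p0=np.degrees(np.arctan2(Rt[1,0],Rt[0,0]));dp=(psi-p0+180)%360-180
d=np.array([x,y,z])-o['tcp_pos']
print("t",o['time'],"pos",o['tcp_pos'].round(1),"psi",p0.round(2),"tilt",Rt[2].round(4),"F",o['ft_force'].round(1),"w",round(o['width'],1),"q",o['qpos'].round(0))
rows=[]
for i in range(n):
    a=np.radians(p0+dp*i/n)
    dw=d/n
    rows.append([round(dw[0]*np.cos(a)+dw[1]*np.sin(a),1),round(-dw[2],1),round(-dw[0]*np.sin(a)+dw[1]*np.cos(a),1),round(-np.radians(dp)/n,4),op])
print("dworld",d.round(1),"dpsi",round(dp,2));print(rows)
E
python3 plan.py 670 -94 210 -3.2 12 60
```

```text
t 0.45 pos [ 265.8 -620.4  240.5] psi 23.19 tilt [ 0.e+00 -1.e+00  2.e-04] F [-0.3 -1.3  0.8] w 87.6 q [-50.  21.   1.  -0. -70. -17.]
dworld [404.2 526.4 -30.5] dpsi -26.39
[[np.float64(48.2), np.float64(2.5), np.float64(27.1), np.float64(0.0384), 60.0], [np.float64(47.2), np.float64(2.5), np.float64(28.9), np.float64(0.0384), 60.0], [np.float64(46.0), np.float64(2.5), np.float64(30.7), np.float64(0.0384), 60.0], [np.float64(44.8), np.float64(2.5), np.float64(32.4), np.float64(0.0384), 60.0], [np.float64(43.5), np.float64(2.5), np.float64(34.1), np.float64(0.0384), 60.0], [np.float64(42.2), np.float64(2.5), np.float64(35.8), np.float64(0.0384), 60.0], [np.float64(40.8), np.float64(2.5), np.float64(37.4), np.float64(0.0384), 60.0], [np.float64(39.3), np.float64(2.5), np.float64(38.9), np.float64(0.0384), 60.0], [np.float64(37.8), np.float64(2.5), np.float64(40.4), np.float64(0.0384), 60.0], [np.float64(36.2), np.float64(2.5), np.float64(41.8), np.float64(0.0384), 60.0], [np.float64(34.6), np.float64(2.5), np.float64(43.2), np.float64(0.0384), 60.0], [np.float64(32.9), np.float64(2.5), np.float64(44.4), np.float64(0.0384), 60.0]]
```

```bash
python3 -m pendant '[[48,2,27,0.038,60],[47,2,29,0.038,60],[46,2,31,0.038,60],[45,3,32,0.038,60],[43,3,34,0.038,60],[42,3,36,0.038,60],[41,3,37,0.038,60],[39,3,39,0.038,60],[38,3,40,0.038,60],[36,3,42,0.038,60],[34,3,43,0.038,60],[33,3,44,0.038,60]]'; python3 plan.py 670 -94 210 -3.2 3 60
```

```text
time: 1.95
tcp_pos: [682.6, -84.5, 208.8]
tool_rot: [-90.1, -0.3, -4.1]
ft_force: [0.4, -0.6, 0.9]
width: 52.9
t 1.95 pos [682.6 -84.5 208.8] psi -4.11 tilt [ 0.005  -1.     -0.0014] F [ 0.4 -0.6  0.9] w 52.9 q [   9.   23.   -0.    0.  -67. -103.]
dworld [-12.6  -9.5   1.2] dpsi 0.91
[[np.float64(-4.0), np.float64(-0.4), np.float64(-3.5), np.float64(-0.0053), 60.0], [np.float64(-4.0), np.float64(-0.4), np.float64(-3.4), np.float64(-0.0053), 60.0], [np.float64(-4.0), np.float64(-0.4), np.float64(-3.4), np.float64(-0.0053), 60.0]]
```

```bash
python3 -m pendant '[[-12,0,-10,-0.015,60],[0,0,0,0,60]]'
python3 - <<'E'
from h import *
o=readout.get_obs();print(o['tcp_pos'],o['tool_rot'])
im=snapshot("wrist")
# overlay predicted bin3 front wall corners from estimate
c=np.array([676.5,-27.5,44]);a=np.radians(86.8);M=np.array([[np.cos(a),-np.sin(a),0],[np.sin(a),np.cos(a),0],[0,0,1]])
L=np.array([[-66,51.5,12],[-66,-51.5,12],[-72,30,12],[-72,-30,12],[66,51.5,38],[66,-51.5,38],[-62,30,12],[-62,-30,12]],float)
uv=w2px("wrist",L@M.T+c,o);print(uv.round(0).tolist())
cv2.imwrite("pics/w1.png",im)
v=im.copy()
for p in uv: cv2.circle(v,tuple(int(t) for t in p.round()),2,(0,0,255),-1)
cv2.imwrite("pics/w1o.png",v)
E
```

```text
time: 2.2
tcp_pos: [671.3, -90.2, 207.0]
tool_rot: [-90.1, -0.2, -3.0]
ft_force: [0.5, 1.1, 0.8]
width: 52.7
[671.32404447 -90.21145613 206.97092862] [-90.09916647  -0.18620007  -2.98974007]
[[316.0, 145.0], [316.0, 245.0], [309.0, 168.0], [310.0, 226.0], [465.0, 149.0], [451.0, 256.0], [320.0, 168.0], [319.0, 226.0]]
```

View pics/w1o.png

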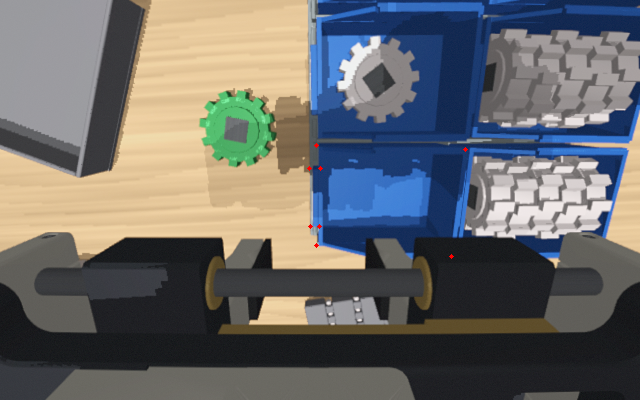

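Run:
```python
import cv2
for n in ("w1","w1o"):
    im=cv2.imread(f"pics/{n}.png")[125:265,290:490]
    cv2.imwrite(f"pics/{n}c.png",cv2.resize(im,None,fx=4,fy=4,interpolation=cv2.INTER_CUBIC))
```

```text
(no output)
```

View pics/w1oc.png

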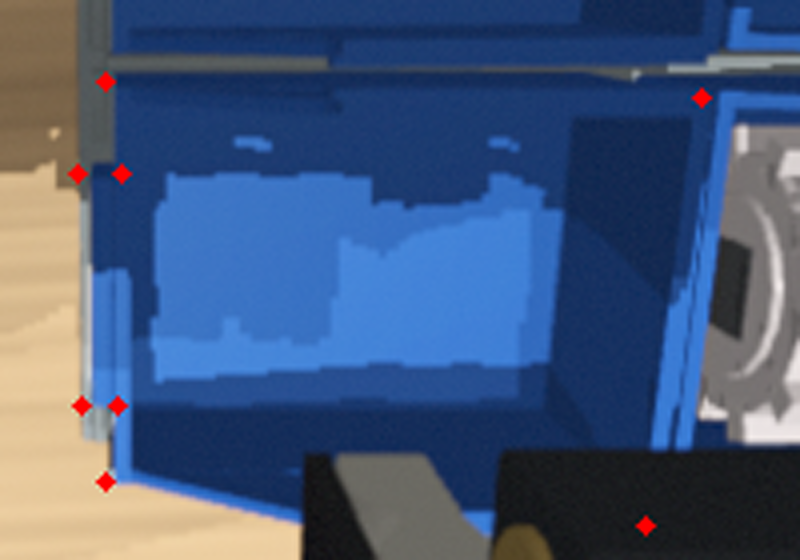

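The wrist crop shows the empty blue bin in lane 3. Its label holder is at about x 313–322 and y 166–226 in the full image, roughly 2.5 mm further toward +y than the top-camera estimate. That puts the grip point at about (671.3, -91.8). Next I'll descend.

```bash
python3 -m pendant '[[0,30,-1.5,0.003,60],[0,30,0,0,60],[0,30,0,0,60],[0,0,0,0,60]]'; python3 plan.py 671.3 -91.8 41 -3.2 4 60
```

```text
time: 2.75
tcp_pos: [672.0, -95.1, 117.5]
tool_rot: [-90.1, -0.5, -3.4]
ft_force: [-0.1, -0.1, 0.8]
width: 52.8
t 2.75 pos [672.  -95.1 117.5] psi -3.44 tilt [ 0.0082 -1.     -0.0011] F [-0.1 -0.1  0.8] w 52.8 q [   8.   26.   -8.    0.  -56. -102.]
dworld [ -0.7   3.3 -76.5] dpsi 0.24
[[np.float64(-0.2), np.float64(19.1), np.float64(0.8), np.float64(-0.0011), 60.0], [np.float64(-0.2), np.float64(19.1), np.float64(0.8), np.float64(-0.0011), 60.0], [np.float64(-0.2), np.float64(19.1), np.float64(0.8), np.float64(-0.0011), 60.0], [np.float64(-0.2), np.float64(19.1), np.float64(0.8), np.float64(-0.0011), 60.0]]
```

```bash
python3 -m pendant '[[0,20,1.5,0,60],[0,20,1,0,60],[0,20,1,0,60],[0,0,0,0,60]]'; python3 plan.py 671.3 -91.8 41 -3.2 2 60
python3 - <<'E'
from h import *
cv2.imwrite("pics/w2.png",snapshot("wrist"))
E
```

```text
time: 3.25
tcp_pos: [676.5, -94.1, 64.0]
tool_rot: [-90.1, -1.0, -3.5]
ft_force: [-0.2, -0.6, -0.0]
width: 52.5
t 3.25 pos [676.5 -94.1  64. ] psi -3.55 tilt [ 0.0176 -0.9998 -0.0012] F [-0.2 -0.6 -0. ] w 52.5 q [   9.   29.  -11.    0.  -49. -102.]
dworld [ -5.2   2.3 -23. ] dpsi 0.35
[[np.float64(-2.7), np.float64(11.5), np.float64(1.0), np.float64(-0.003), 60.0], [np.float64(-2.7), np.float64(11.5), np.float64(1.0), np.float64(-0.003), 60.0]]
```

View pics/w2.png

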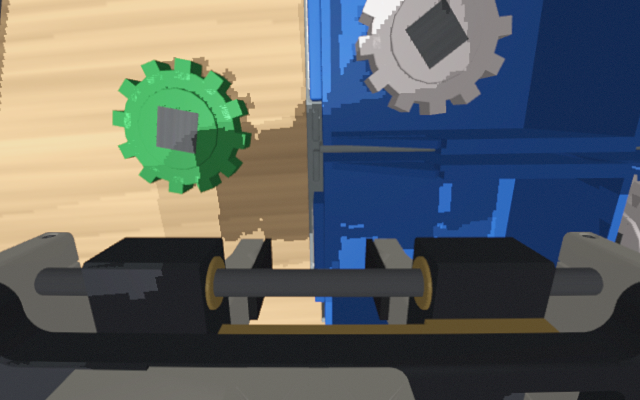

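The wall at about x 313–327 sits centred between the fingers, whose inner edges are near 268 and 368. I'll lower the rest of the way and grip.

```bash
python3 -m pendant '[[-4,10,1,-0.005,60],[-3,10,1,0,60],[-1,2,0,0,60],[0,0,0,0,60]]'; python3 plan.py 671.3 -91.8 41 -3.2 2 60
```

```text
time: 3.8
tcp_pos: [671.2, -91.8, 45.3]
tool_rot: [-90.0, -1.4, -3.2]
ft_force: [-0.0, 0.3, 0.4]
width: 52.5
t 3.8 pos [671.2 -91.8  45.3] psi -3.22 tilt [ 2.430e-02 -9.997e-01 -9.000e-04] F [-0.   0.3  0.4] w 52.5 q [   9.   30.  -13.    0.  -46. -102.]
dworld [ 0.1  0.  -4.3] dpsi 0.02
[[np.float64(0.1), np.float64(2.2), np.float64(0.0), np.float64(-0.0001), 60.0], [np.float64(0.1), np.float64(2.2), np.float64(0.0), np.float64(-0.0001), 60.0]]
```

```bash
python3 -m pendant '[[0,4,0,0,60],[0,1,0,0,0],[0,0,0,0,0],[0,0,0,0,0],[0,0,0,0,0],[0,0,0,0,0]]'; python3 plan.py 671.3 -91.8 41 -3.2 2 0
```

```text
time: 4.55
tcp_pos: [671.7, -91.8, 40.4]
tool_rot: [-90.0, -1.4, -3.2]
ft_force: [-0.6, -0.0, -0.4]
width: 9.8
t 4.55 pos [671.7 -91.8  40.4] psi -3.21 tilt [ 2.490e-02 -9.997e-01 -9.000e-04] F [-0.6 -0.  -0.4] w 9.8 q [   9.   30.  -13.    0.  -46. -102.]
dworld [-0.4  0.   0.6] dpsi 0.01
[[np.float64(-0.2), np.float64(-0.3), np.float64(-0.0), np.float64(-0.0001), 0.0], [np.float64(-0.2), np.float64(-0.3), np.float64(-0.0), np.float64(-0.0001), 0.0]]
```

```bash
python3 -m pendant '[[0,-6,0,0,0],[0.3,-12,0,0,0],[0.3,-15,0,0,0],[0.3,-15,0,0,0],[0.4,-18,0,0,0],[0.4,-20,0,0,0],[0,0,0,0,0]]'; python3 plan.py 671.3 -91.8 180 -3.2 2 0
python3 - <<'E'
from h import *
cv2.imwrite("pics/w3.png",snapshot("wrist"));cv2.imwrite("pics/s3.png",snapshot("side"))
E
```

```text
time: 5.42
tcp_pos: [671.7, -91.8, 134.3]
tool_rot: [-90.0, -1.6, -3.2]
ft_force: [-0.6, -0.8, -3.1]
width: 10.0
t 5.425 pos [671.7 -91.8 134.3] psi -3.2 tilt [ 2.760e-02 -9.996e-01 -5.000e-04] F [-0.6 -0.8 -3.1] w 10.0 q [   9.   24.   -8.    0.  -56. -102.]
dworld [-0.4 -0.  45.7] dpsi 0.0
[[np.float64(-0.2), np.float64(-22.8), np.float64(-0.0), np.float64(-0.0), 0.0], [np.float64(-0.2), np.float64(-22.8), np.float64(-0.0), np.float64(-0.0), 0.0]]
```

View pics/w3.png

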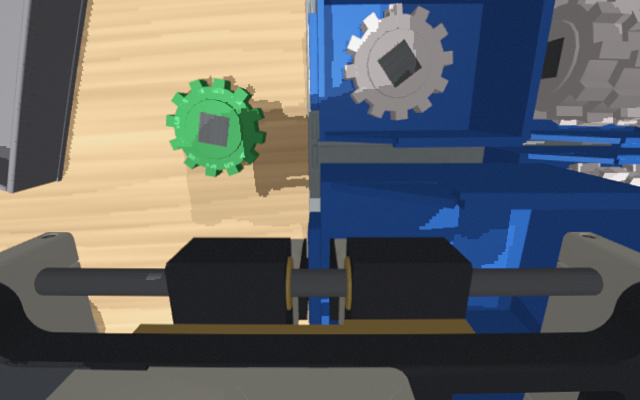

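View pics/s3.png

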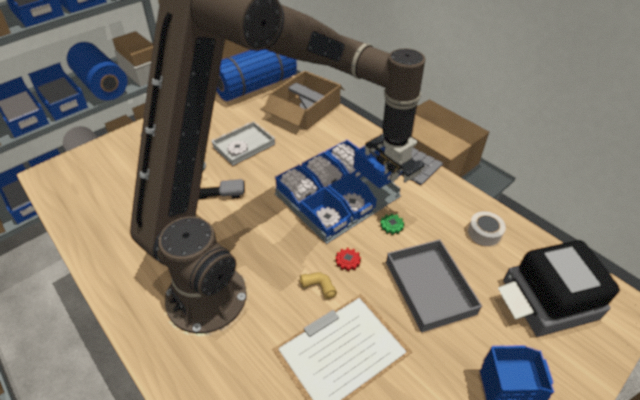

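```bash
python3 plan.py 482.5 -471 150 -24.3 11 0
```

```text
t 5.525 pos [670.4 -91.7 131.9] psi -3.23 tilt [ 2.400e-02 -9.997e-01 -7.000e-04] F [ 0.3  0.7 -1.8] w 9.8 q [   9.   25.   -8.    0.  -56. -102.]
dworld [-187.9 -379.3   18.1] dpsi -21.07
[[np.float64(-15.1), np.float64(-1.6), np.float64(-35.4), np.float64(0.0334), 0.0], [np.float64(-13.9), np.float64(-1.6), np.float64(-35.9), np.float64(0.0334), 0.0], [np.float64(-12.7), np.float64(-1.6), np.float64(-36.3), np.float64(0.0334), 0.0], [np.float64(-11.5), np.float64(-1.6), np.float64(-36.7), np.float64(0.0334), 0.0], [np.float64(-10.3), np.float64(-1.6), np.float64(-37.1), np.float64(0.0334), 0.0], [np.float64(-9.0), np.float64(-1.6), np.float64(-37.4), np.float64(0.0334), 0.0], [np.float64(-7.8), np.float64(-1.6), np.float64(-37.7), np.float64(0.0334), 0.0], [np.float64(-6.5), np.float64(-1.6), np.float64(-37.9), np.float64(0.0334), 0.0], [np.float64(-5.2), np.float64(-1.6), np.float64(-38.1), np.float64(0.0334), 0.0], [np.float64(-3.9), np.float64(-1.6), np.float64(-38.3), np.float64(0.0334), 0.0], [np.float64(-2.7), np.float64(-1.6), np.float64(-38.4), np.float64(0.0334), 0.0]]
```

```bash
python3 -m pendant '[[0,-15,-10,0,0],[-8,-8,-20,0,0],[-15,0,-35,0.034,0],[-14,0,-36,0.034,0],[-13,0,-36,0.034,0],[-12,0,-37,0.034,0],[-11,0,-37,0.034,0],[-9,0,-37,0.034,0],[-8,0,-38,0.034,0],[-6,0,-38,0.034,0],[-5,0,-30,0.034,0],[0,0,-15,0.034,0]]'; python3 plan.py 482.5 -471 60 -24.3 4 0;  python3 - <<'E'
from h import *
cv2.imwrite("pics/t4.png",snapshot("top"));cv2.imwrite("pics/w4.png",snapshot("wrist"))
E
```

```text
time: 7.02
tcp_pos: [483.3, -457.1, 154.4]
tool_rot: [-89.7, -1.0, -23.6]
ft_force: [-0.0, 0.2, -1.4]
width: 9.6
t 7.025 pos [ 483.3 -457.1  154.4] psi -23.64 tilt [ 0.0183 -0.9998  0.0055] F [-0.   0.2 -1.4] w 9.6 q [-27.  23.  -8.  -0. -59. -87.]
dworld [ -0.8 -13.9 -94.4] dpsi -0.66
[[np.float64(1.2), np.float64(23.6), np.float64(-3.3), np.float64(0.0029), 0.0], [np.float64(1.2), np.float64(23.6), np.float64(-3.3), np.float64(0.0029), 0.0], [np.float64(1.2), np.float64(23.6), np.float64(-3.3), np.float64(0.0029), 0.0], [np.float64(1.2), np.float64(23.6), np.float64(-3.3), np.float64(0.0029), 0.0]]
```

View pics/t4.png

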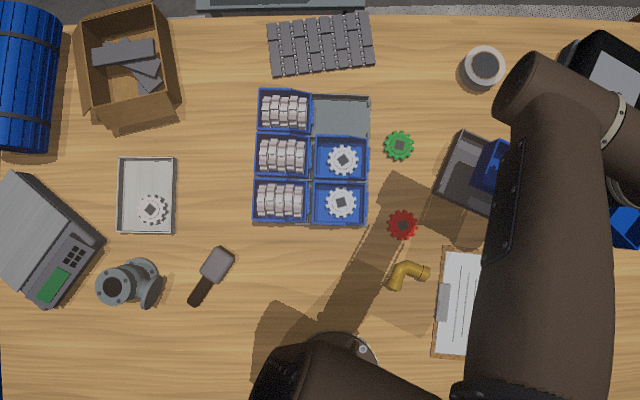

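View pics/w4.png

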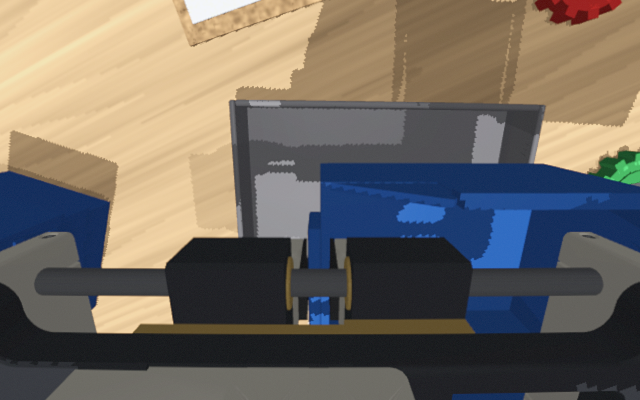

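```bash
python3 - <<'E'
from h import *
o=readout.get_obs();o['tcp_pos']=np.array([483.3,-457.1,154.4]);
w=px2w("wrist",[(232,101),(544,105)],50,o);print(w.round(1)); v=w[1]-w[0];print(np.linalg.norm(v),np.degrees(np.arctan2(v[1],v[0])))
a=np.arctan2(v[1],v[0]); m=w.mean(0)[:2]+90*np.array([np.sin(a),-np.cos(a)]);print(m, m-67*np.array([np.cos(a),np.sin(a)]))
E
python3 plan.py 482.5 -471 60 -24.3 4 0
```

```text
[[ 377.6 -483.6   50. ]
 [ 477.7 -260.4   50. ]]
244.60070500786927 65.83117121147352
[ 509.75943391 -408.86822513] [ 482.32784212 -469.99520584]
t 7.125 pos [ 483.8 -456.9  154.3] psi -23.64 tilt [ 0.0184 -0.9998  0.0054] F [ 1.2  0.2 -1.9] w 9.9 q [-27.  23.  -8.  -0. -59. -87.]
dworld [ -1.3 -14.1 -94.3] dpsi -0.66
[[np.float64(1.1), np.float64(23.6), np.float64(-3.4), np.float64(0.0029), 0.0], [np.float64(1.1), np.float64(23.6), np.float64(-3.4), np.float64(0.0029), 0.0], [np.float64(1.1), np.float64(23.6), np.float64(-3.4), np.float64(0.0029), 0.0], [np.float64(1.1), np.float64(23.6), np.float64(-3.3), np.float64(0.0029), 0.0]]
```

```bash
python3 -m pendant '[[1,0,-7,0.005,0],[1,20,-6,0.003,0],[0,22,-1,0.003,0],[0,22,0,0,0],[0,16,0,0,0],[0,0,0,0,0]]'; python3 plan.py 482.5 -471 40 -24.3 4 0
```

```text
time: 7.88
tcp_pos: [481.5, -469.0, 67.0]
tool_rot: [-89.6, -0.9, -24.1]
ft_force: [-0.4, -1.0, -0.9]
width: 9.6
t 7.875 pos [ 481.5 -469.    67. ] psi -24.09 tilt [ 0.0154 -0.9999  0.0068] F [-0.4 -1.  -0.9] w 9.6 q [-28.  28. -12.  -1. -49. -86.]
dworld [  1.  -2. -27.] dpsi -0.21
[[np.float64(0.4), np.float64(6.8), np.float64(-0.3), np.float64(0.0009), 0.0], [np.float64(0.4), np.float64(6.8), np.float64(-0.3), np.float64(0.0009), 0.0], [np.float64(0.4), np.float64(6.8), np.float64(-0.3), np.float64(0.0009), 0.0], [np.float64(0.4), np.float64(6.8), np.float64(-0.3), np.float64(0.0009), 0.0]]
```

```bash
python3 -m pendant '[[0,10,0,0,0],[0,7,0,0,0],[0,4,0,0,0],[0,2,0,0,0],[0,0,0,0,0]]'; python3 plan.py 482.5 -471 39.4 -24.3 4 0
```

```text
time: 8.5
tcp_pos: [483.3, -469.6, 44.4]
tool_rot: [-89.6, -1.1, -24.0]
ft_force: [-0.0, -0.3, -1.8]
width: 10.0
t 8.5 pos [ 483.3 -469.6   44.4] psi -24.04 tilt [ 0.0184 -0.9998  0.0062] F [-0.  -0.3 -1.8] w 10.0 q [-28.  30. -13.  -1. -47. -86.]
dworld [-0.8 -1.4 -5. ] dpsi -0.26
[[np.float64(-0.0), np.float64(1.2), np.float64(-0.4), np.float64(0.0011), 0.0], [np.float64(-0.0), np.float64(1.2), np.float64(-0.4), np.float64(0.0011), 0.0], [np.float64(-0.0), np.float64(1.2), np.float64(-0.4), np.float64(0.0011), 0.0], [np.float64(-0.0), np.float64(1.2), np.float64(-0.4), np.float64(0.0011), 0.0]]
```

```bash
python3 -m pendant '[[0,2,0,0,0],[0,2,0,0,0],[0,0,0,0,0]]'; python3 -m pendant '[[0,1,0,0,0],[0,0,0,0,0]]'
```

```text
time: 8.88
tcp_pos: [483.6, -469.9, 40.8]
tool_rot: [-89.7, -1.1, -24.0]
ft_force: [0.0, -0.1, -2.3]
width: 9.7
time: 9.12
tcp_pos: [483.7, -469.9, 39.8]
tool_rot: [-89.7, -1.1, -24.0]
ft_force: [-0.2, -0.2, -1.3]
width: 9.6
```

```bash
python3 -m pendant '[[0,1,0,0,0],[0,0,0,0,0]]'
```

```text
time: 9.38
tcp_pos: [483.8, -470.1, 39.7]
tool_rot: [-89.7, -1.2, -24.0]
ft_force: [-0.5, -0.0, -1.8]
width: 9.8
```

```bash
python3 -m pendant '[[0,1.5,0,0,0],[0,0,0,0,0]]'; python3 -m pendant '[[0,1.5,0,0,0],[0,0,0,0,0]]'
```

```text
time: 9.62
tcp_pos: [484.0, -470.3, 39.7]
tool_rot: [-89.7, -1.2, -24.0]
ft_force: [0.1, -0.4, -3.4]
width: 9.8
time: 9.88
tcp_pos: [484.1, -470.5, 39.6]
tool_rot: [-89.7, -1.3, -24.0]
ft_force: [0.1, 0.0, -1.5]
width: 10.0
```

Run:
```python
from h import *
cv2.imwrite("pics/s5.png",cv2.resize(snapshot("side")[220:380,360:620],None,fx=3,fy=3,interpolation=2));cv2.imwrite("pics/w5.png",snapshot("wrist"))
```

```text
(no output)
```

View pics/s5.png

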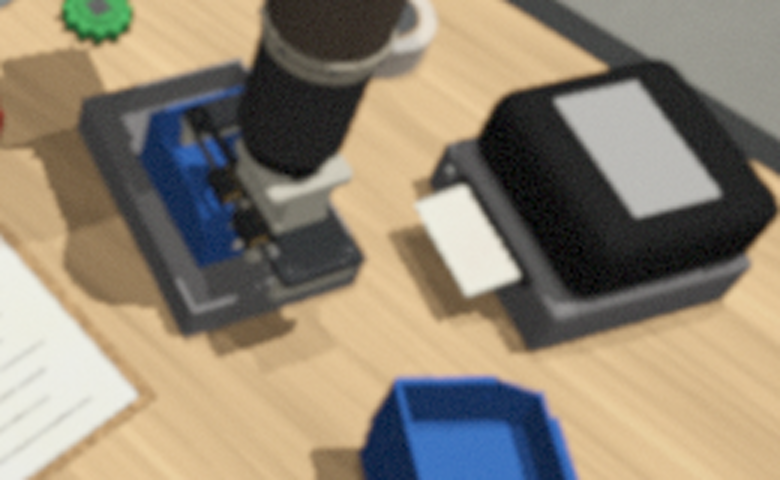

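View pics/w5.png

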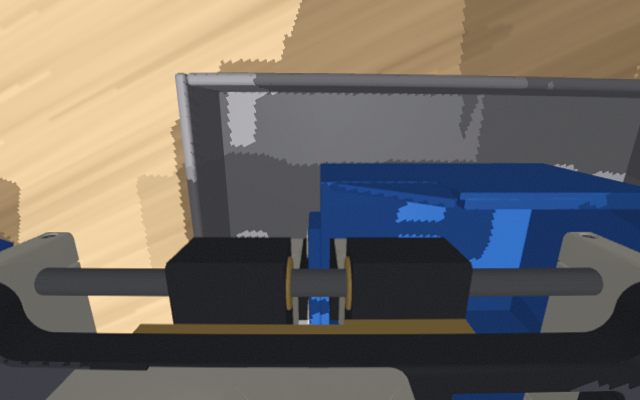

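The bin is inside the tote and aligned with it. I'll press slightly more to confirm contact.

```bash
python3 -m pendant '[[0,3,0,0,0],[0,0,0,0,0]]'; python3 -m pendant '[[0,3,0,0,0],[0,0,0,0,0]]'; python3 -m pendant '[[0,5,0,0,0]]'
```

```text
time: 10.22
tcp_pos: [484.2, -470.7, 39.8]
tool_rot: [-89.8, -1.3, -23.9]
ft_force: [-0.7, 0.7, -2.0]
width: 9.8
time: 10.48
tcp_pos: [484.6, -471.0, 39.5]
tool_rot: [-89.8, -1.4, -23.9]
ft_force: [-0.0, -0.6, -2.0]
width: 9.8
time: 10.6
tcp_pos: [485.3, -471.6, 38.1]
tool_rot: [-89.9, -1.5, -23.8]
ft_force: [-9.9, 13.8, 43.2]
width: 9.6
```

```bash
python3 -m pendant '[[0,0,0,0,0],[0,0,0,0,20],[0,0,0,0,40],[0,0,0,0,40],[0,0,0,0,40]]'
```

```text
time: 11.22
tcp_pos: [485.2, -471.5, 36.3]
tool_rot: [-89.9, -1.4, -23.8]
ft_force: [0.0, -0.7, 0.2]
width: 34.4
```

```bash
python3 plan.py 484 -471 60 -24.3 2 40
```

```text
t 11.225 pos [ 485.2 -471.5   36.3] psi -23.79 tilt [ 0.0242 -0.9997  0.0021] F [ 0.  -0.7  0.2] w 34.4 q [-28.  30. -13.  -0. -45. -86.]
dworld [-1.2  0.5 23.7] dpsi -0.51
[[np.float64(-0.6), np.float64(-11.8), np.float64(-0.0), np.float64(0.0044), 40.0], [np.float64(-0.6), np.float64(-11.8), np.float64(-0.0), np.float64(0.0044), 40.0]]
```

```bash
python3 -m pendant '[[0,-8,0,0,40],[0.3,-15,0,0,40],[0.5,-30,0,0,40],[1,-45,0,0,40],[1,-45,0,0,40],[0,-20,0,0,40]]'
python3 - <<'E'
from h import *
cv2.imwrite("pics/w6.png",snapshot("wrist"))
E
```

```text
time: 11.98
tcp_pos: [483.4, -471.4, 208.0]
tool_rot: [-89.9, -1.4, -23.8]
ft_force: [0.2, 0.4, -0.3]
width: 35.1
```

View pics/w6.png

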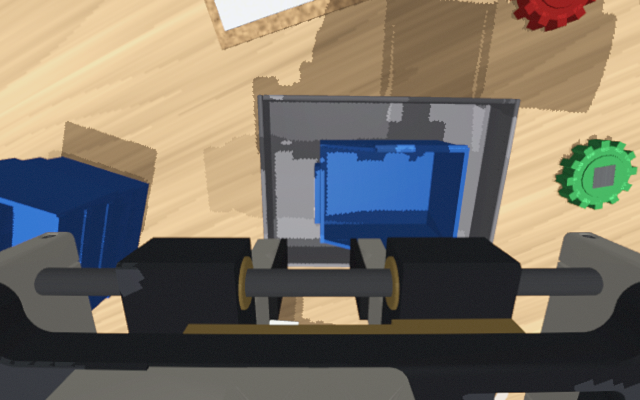

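```bash
python3 plan.py 692 230 200 86.8 18 0
```

```text
t 12.025 pos [ 484.  -472.   210.5] psi -23.76 tilt [ 2.670e-02 -9.996e-01  4.000e-04] F [ 0.5 -1.   4.3] w 34.8 q [-28.  21.  -3.  -0. -65. -86.]
dworld [208.  702.  -10.5] dpsi 110.56
[[np.float64(-5.1), np.float64(0.6), np.float64(40.4), np.float64(-0.1072), 0.0], [np.float64(-0.8), np.float64(0.6), np.float64(40.7), np.float64(-0.1072), 0.0], [np.float64(3.6), np.float64(0.6), np.float64(40.5), np.float64(-0.1072), 0.0], [np.float64(7.9), np.float64(0.6), np.float64(39.9), np.float64(-0.1072), 0.0], [np.float64(12.1), np.float64(0.6), np.float64(38.8), np.float64(-0.1072), 0.0], [np.float64(16.2), np.float64(0.6), np.float64(37.3), np.float64(-0.1072), 0.0], [np.float64(20.1), np.float64(0.6), np.float64(35.4), np.float64(-0.1072), 0.0], [np.float64(23.8), np.float64(0.6), np.float64(33.0), np.float64(-0.1072), 0.0], [np.float64(27.2), np.float64(0.6), np.float64(30.3), np.float64(-0.1072), 0.0], [np.float64(30.2), np.float64(0.6), np.float64(27.2), np.float64(-0.1072), 0.0], [np.float64(33.0), np.float64(0.6), np.float64(23.8), np.float64(-0.1072), 0.0], [np.float64(35.3), np.float64(0.6), np.float64(20.1), np.float64(-0.1072), 0.0], [np.float64(37.3), np.float64(0.6), np.float64(16.3), np.float64(-0.1072), 0.0], [np.float64(38.8), np.float64(0.6), np.float64(12.2), np.float64(-0.1072), 0.0], [np.float64(39.9), np.float64(0.6), np.float64(7.9), np.float64(-0.1072), 0.0], [np.float64(40.5), np.float64(0.6), np.float64(3.6), np.float64(-0.1072), 0.0], [np.float64(40.7), np.float64(0.6), np.float64(-0.7), np.float64(-0.1072), 0.0], [np.float64(40.4), np.float64(0.6), np.float64(-5.1), np.float64(-0.1072), 0.0]]
```

The bin stands flat and free in the tote at about (320–468, 140–250). Next I'll move behind the rear bin in lane 3.

```bash
python3 -m pendant '[[-5,0,40,-0.107,0],[-1,0,41,-0.107,0],[4,0,41,-0.107,0],[8,0,40,-0.107,0],[12,0,39,-0.107,0],[16,0,37,-0.107,0],[20,0,35,-0.107,0],[24,0,33,-0.107,0],[27,0,30,-0.107,0],[30,0,27,-0.107,0],[33,0,24,-0.107,0],[35,0,20,-0.107,0]]'; python3 plan.py 692 230 200 86.8 6 0
```

```text
time: 13.52
tcp_pos: [618.9, 8.7, 225.3]
tool_rot: [-92.4, -0.9, 52.0]
ft_force: [-0.0, 0.7, 0.7]
width: 0.6
t 13.525 pos [618.9   8.7 225.3] psi 51.99 tilt [ 0.0162 -0.999  -0.0426] F [-0.   0.7  0.7] w 0.6 q [ 20.  14. -11.   2. -63. -59.]
dworld [ 73.1 221.3 -25.3] dpsi 34.81
[[np.float64(36.6), np.float64(4.2), np.float64(13.1), np.float64(-0.1012), 0.0], [np.float64(37.7), np.float64(4.2), np.float64(9.4), np.float64(-0.1012), 0.0], [np.float64(38.5), np.float64(4.2), np.float64(5.5), np.float64(-0.1012), 0.0], [np.float64(38.8), np.float64(4.2), np.float64(1.6), np.float64(-0.1012), 0.0], [np.float64(38.8), np.float64(4.2), np.float64(-2.4), np.float64(-0.1012), 0.0], [np.float64(38.3), np.float64(4.2), np.float64(-6.3), np.float64(-0.1012), 0.0]]
```

```bash
python3 -m pendant '[[36,2,13,-0.1,0],[38,2,9,-0.1,0],[38,2,6,-0.1,0],[38,2,2,-0.1,0],[30,2,-2,-0.09,0],[20,2,-5,-0.07,0],[0,0,0,0,0]]'; python3 plan.py 692 230 200 86.8 3 0
python3 - <<'E'
from h import *
cv2.imwrite("pics/w7.png",snapshot("wrist"));cv2.imwrite("pics/t7.png",snapshot("top"))
E
```

```text
time: 14.4
tcp_pos: [685.5, 212.3, 221.6]
tool_rot: [-93.0, 0.4, 85.4]
ft_force: [0.2, 0.0, 0.1]
width: 0.5
t 14.4 pos [685.5 212.3 221.6] psi 85.41 tilt [-0.0062 -0.9986 -0.0516] F [0.2 0.  0.1] w 0.5 q [ 34.  24.   2.   2. -66. -39.]
dworld [  6.5  17.7 -21.6] dpsi 1.39
[[np.float64(6.1), np.float64(7.2), np.float64(-1.7), np.float64(-0.0081), 0.0], [np.float64(6.0), np.float64(7.2), np.float64(-1.7), np.float64(-0.0081), 0.0], [np.float64(6.0), np.float64(7.2), np.float64(-1.8), np.float64(-0.0081), 0.0]]
```

View pics/w7.png

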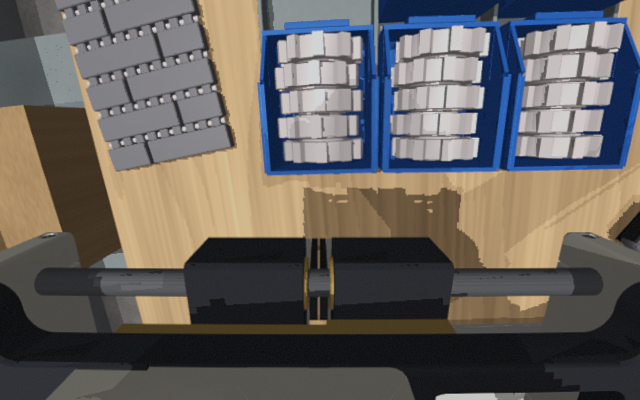

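View pics/t7.png

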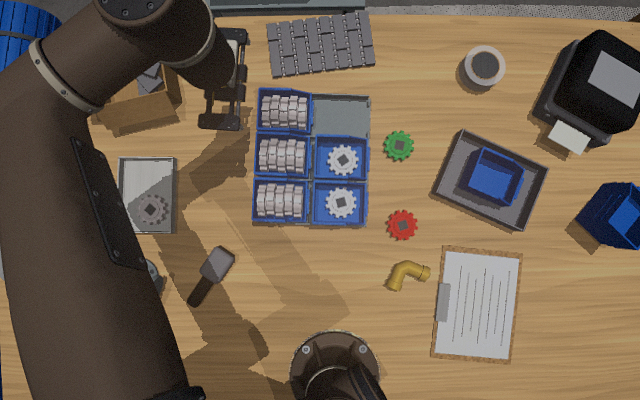

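```bash
python3 - <<'E'
from h import *
o=readout.get_obs();o['tcp_pos']=np.array([685.5,212.3,221.6]);print(o['tool_rot'])
w=px2w("wrist",[(267,174),(378,171),(384,171),(501,170),(508,170),(624,167)],82,o);print(w.round(1)); 
for i in (0,2,4):
    v=w[i+1]-w[i];print(np.linalg.norm(v),np.degrees(np.arctan2(v[1],v[0])),w[i:i+2].mean(0).round(1))
E
python3 plan.py 692 228 120 86.8 5 0
```

```text
[-92.97572958   0.345521    85.27530771]
[[738.6 183.8  82. ]
 [633.7 188.7  82. ]
 [628.1 189.1  82. ]
 [521.1 196.   82. ]
 [514.7 196.5  82. ]
 [410.  201.1  82. ]]
105.08765913947664 177.30030082504007 [686.1 186.3  82. ]
107.22006066769687 176.33406910002566 [574.6 192.6  82. ]
104.8450179575338 177.469210814007 [462.4 198.8  82. ]
t 14.5 pos [685.3 210.9 222. ] psi 85.28 tilt [-0.006  -0.9986 -0.0519] F [-1.  -0.6  0.7] w 0.4 q [ 34.  24.   2.   2. -66. -39.]
dworld [   6.7   17.1 -102. ] dpsi 1.52
[[np.float64(3.5), np.float64(20.4), np.float64(-1.1), np.float64(-0.0053), 0.0], [np.float64(3.5), np.float64(20.4), np.float64(-1.1), np.float64(-0.0053), 0.0], [np.float64(3.5), np.float64(20.4), np.float64(-1.1), np.float64(-0.0053), 0.0], [np.float64(3.5), np.float64(20.4), np.float64(-1.1), np.float64(-0.0053), 0.0], [np.float64(3.5), np.float64(20.4), np.float64(-1.1), np.float64(-0.0053), 0.0]]
```

```bash
python3 -m pendant '[[8,20,-5,-0.02,0],[6,30,-2,-0.01,0],[0,30,0,0,0],[0,30,0,0,0],[0,20,0,0,0],[0,0,0,0,0]]'; python3 plan.py 690 224 56 86.8 3 0
```

```text
time: 15.25
tcp_pos: [699.7, 219.6, 85.9]
tool_rot: [-92.9, 0.4, 86.8]
ft_force: [-0.7, -0.4, 1.0]
width: 0.6
t 15.25 pos [699.7 219.6  85.9] psi 86.78 tilt [-0.0074 -0.9987 -0.0504] F [-0.7 -0.4  1. ] w 0.6 q [ 34.  31.  -5.   3. -52. -38.]
dworld [ -9.7   4.4 -29.9] dpsi 0.02
[[np.float64(1.3), np.float64(10.0), np.float64(3.3), np.float64(-0.0001), 0.0], [np.float64(1.3), np.float64(10.0), np.float64(3.3), np.float64(-0.0001), 0.0], [np.float64(1.3), np.float64(10.0), np.float64(3.3), np.float64(-0.0001), 0.0]]
```

```bash
python3 -m pendant '[[1,10,4,0,0],[1,10,4,0,0],[1,8,4,0,0],[0,0,0,0,0]]'; python3 plan.py 688 200 56 86.8 3 0
python3 - <<'E'
from h import *
cv2.imwrite("pics/w8.png",snapshot("wrist"))
E
```

```text
time: 15.75
tcp_pos: [689.2, 223.2, 57.3]
tool_rot: [-93.0, 0.3, 86.8]
ft_force: [0.5, -0.2, 0.1]
width: 0.7
t 15.75 pos [689.2 223.2  57.3] psi 86.76 tilt [-0.0061 -0.9986 -0.0526] F [ 0.5 -0.2  0.1] w 0.7 q [ 34.  32.  -8.   3. -48. -39.]
dworld [ -1.2 -23.2  -1.3] dpsi 0.04
[[np.float64(-7.7), np.float64(0.4), np.float64(-0.0), np.float64(-0.0002), 0.0], [np.float64(-7.7), np.float64(0.4), np.float64(-0.0), np.float64(-0.0002), 0.0], [np.float64(-7.7), np.float64(0.4), np.float64(-0.0), np.float64(-0.0002), 0.0]]
```

View pics/w8.png

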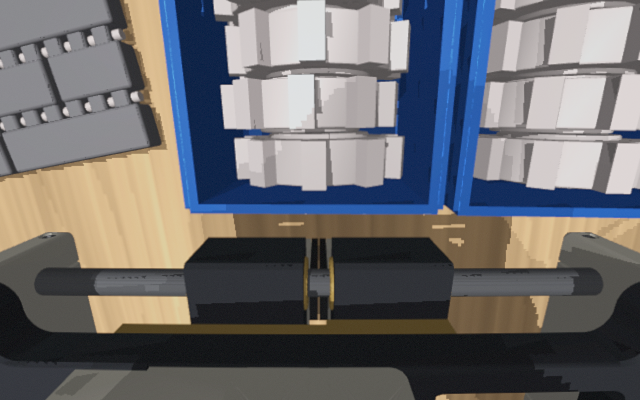

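```bash
python3 -m pendant '[[-8,0,0,0,0],[-8,0,0,0,0],[-8,0,0,0,0],[-8,0,0,0,0],[-8,0,0,0,0]]'; python3 plan.py 688 190 56 86.8 3 0; python3 -m pendant '[[-8,0,0,0,0],[-8,0,0,0,0],[-8,0,0,0,0]]'
```

```text
time: 16.42
tcp_pos: [688.3, 181.9, 59.5]
tool_rot: [-93.2, 0.2, 86.8]
ft_force: [0.9, 2.8, -2.0]
width: 0.4
t 16.425 pos [688.3 181.9  59.5] psi 86.79 tilt [-0.0033 -0.9984 -0.0559] F [ 0.9  2.8 -2. ] w 0.4 q [ 31.  31. -10.   3. -47. -36.]
dworld [-0.3  8.1 -3.5] dpsi 0.01
[[np.float64(2.7), np.float64(1.2), np.float64(0.3), np.float64(-0.0001), 0.0], [np.float64(2.7), np.float64(1.2), np.float64(0.3), np.float64(-0.0001), 0.0], [np.float64(2.7), np.float64(1.2), np.float64(0.3), np.float64(-0.0001), 0.0]]
time: 16.8
tcp_pos: [686.9, 156.6, 59.4]
tool_rot: [-93.2, 0.2, 86.8]
ft_force: [0.0, 2.6, -1.8]
width: 0.4
```

```bash
python3 -m pendant '[[-8,0.2,0,0,0],[-8,0.2,0,0,0],[-8,0.2,0,0,0],[-8,0.2,0,0,0],[-8,0.2,0,0,0],[-8,0.2,0,0,0],[-8,0.2,0,0,0],[-8,0.2,0,0,0]]'; python3 plan.py 681 50 56 86.8 3 0
python3 - <<'E'
from h import *
cv2.imwrite("pics/t9.png",cv2.resize(snapshot("top")[75:240,235:400],None,fx=3.6,fy=3.6,interpolation=cv2.INTER_CUBIC))
E
```

```text
time: 17.8
tcp_pos: [684.5, 89.3, 59.4]
tool_rot: [-93.4, 0.1, 86.8]
ft_force: [0.7, 4.3, 1.9]
width: 0.5
t 17.8 pos [684.5  89.3  59.4] psi 86.84 tilt [-0.0012 -0.9982 -0.0592] F [0.7 4.3 1.9] w 0.5 q [ 24.  29. -13.   2. -45. -29.]
dworld [ -3.5 -39.3  -3.4] dpsi -0.04
[[np.float64(-13.1), np.float64(1.1), np.float64(0.4), np.float64(0.0002), 0.0], [np.float64(-13.1), np.float64(1.1), np.float64(0.4), np.float64(0.0002), 0.0], [np.float64(-13.1), np.float64(1.1), np.float64(0.4), np.float64(0.0002), 0.0]]
```

View pics/t9.png

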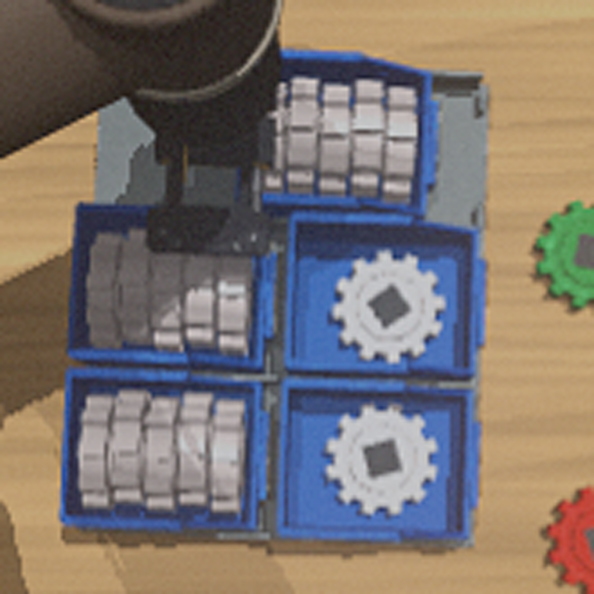

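```bash
python3 -m pendant '[[-8,0.3,0,0,0],[-8,0.3,0,0,0],[-6,0.3,0,0,0],[-4,0.3,0,0,0]]'; python3 -m pendant '[[-4,0,0,0,0]]'
```

```text
time: 18.35
tcp_pos: [684.0, 61.8, 59.3]
tool_rot: [-93.5, 0.0, 86.8]
ft_force: [-0.1, 6.2, 3.5]
width: 0.3
time: 18.48
tcp_pos: [683.7, 57.6, 59.3]
tool_rot: [-93.5, 0.0, 86.8]
ft_force: [-0.1, 5.3, 3.2]
width: 0.3
```

```bash
python3 -m pendant '[[-3,0,0,0,0]]'; python3 -m pendant '[[-3,0,0,0,0]]'
```

```text
time: 18.6
tcp_pos: [683.5, 54.4, 59.3]
tool_rot: [-93.5, 0.0, 86.8]
ft_force: [1.5, 5.0, 1.1]
width: 0.6
time: 18.73
tcp_pos: [683.4, 51.3, 59.3]
tool_rot: [-93.5, 0.0, 86.8]
ft_force: [0.1, 5.9, 3.8]
width: 0.2
```

```bash
python3 -m pendant '[[-2,0,0,0,0]]';python3 -m pendant '[[-2,0,0,0,0]]'
```

```text
time: 18.85
tcp_pos: [683.3, 49.9, 59.3]
tool_rot: [-93.5, -0.0, 86.8]
ft_force: [-2.7, 15.2, 4.8]
width: 0.8
time: 18.98
tcp_pos: [683.3, 49.9, 59.5]
tool_rot: [-93.6, -0.2, 86.9]
ft_force: [-4.3, 16.8, 5.6]
width: 0.3
```

It stalled at y = 49.9 with the force rising to about 17 N, which is where I predicted the stop to be. I'll back off and check.

```bash
python3 -m pendant '[[0,0,0,0,0],[4,0,0,0,0],[10,0,0,0,0],[20,0,0,0,0],[30,0,0,0,0],[35,0,0,0,0],[35,0,0,0,0],[35,0,0,0,0],[10,-20,0,0,0],[0,-45,0,0,0],[0,-45,0,0,0],[0,-30,0,0,0]]'
python3 - <<'E'
from h import *
o=readout.get_obs();print(o['tcp_pos'],o['ft_force'])
im=snapshot("top");cv2.imwrite("pics/t10.png",im)
cv2.imwrite("pics/t10c.png",cv2.resize(im[75:240,235:400],None,fx=3.6,fy=3.6,interpolation=cv2.INTER_CUBIC))
cv2.imwrite("pics/w10.png",snapshot("wrist"))
E
```

```text
time: 20.48
tcp_pos: [679.9, 242.0, 195.3]
tool_rot: [-92.8, 0.4, 87.0]
ft_force: [0.5, 0.3, -0.4]
width: 0.9
[679.87959461 241.97377826 195.30066285] [ 0.53384353  0.33428908 -0.4072292 ]
```

View pics/t10c.png

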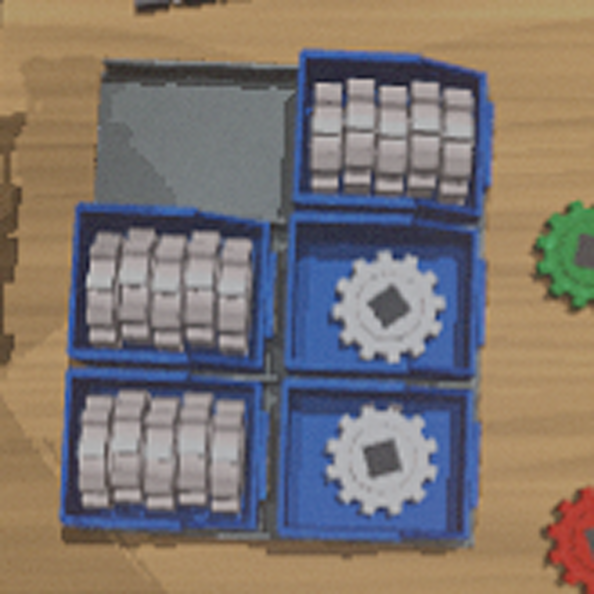

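View pics/t10.png

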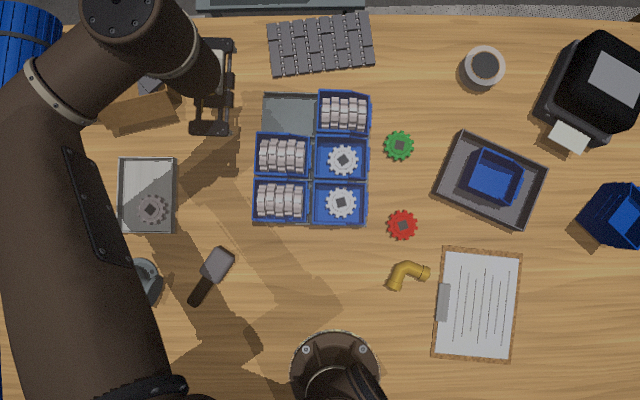

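In the top view the full bin occupies the lane 3 front place, with its front corner at crop (488,72). The empty bin's corner was at (485,70), so the full bin is about 1 mm further onto the stop. The empty bin stands flat in the tote, the other bins and sprockets are unmoved, and the arm touches nothing.

Run:
```python
from station import bot
print(bot.hand_in())
```

```text
the job is handed in; nothing more can be done
None
```

The empty bin was the lane 3 front bin. It is now in the grey tote, and the full bin from behind it has been slid forward to the front stop. The job was handed in at about 20.5 s.

- **Empty bin:** I pinched it by the label holder and set it down on the tote floor before releasing. The last pictures show it flat, upright and clear of the walls.
- **Full bin:** It slid with about 3–6 N, without being lifted. It stalled at the predicted stop position (TCP y = 49.9 mm) as the force rose to about 17 N. The final top view shows it in the front place, about 1 mm further forward than the empty bin had stood.
- **Everything else:** The other bins, sprockets and bystanders looked unmoved, and the tool was clear with about 0 N at the end.

Three things were not as clean as intended:
- **Press on set-down:** Checking contact in the tote gave a brief reading of 43 N at the wrist, pressed through the gripped bin. That is under the 120 N wrist limit. The 40 N limit is for the arm or gripper body, which was not touching anything.
- **Tool tilt:** The tool drifted to about 3.5° of sideways tilt during the push, with no visible effect.
- **Calibration:** The wrist and top cameras disagreed by about 2–3 mm. I used the wrist camera for the grasp and an average for the push.

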